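# Light, lock the white balance and take the inspection picture

### The job

Take the inspection picture of the machined block that lies under the bench camera: press the raised half of the rocker switch on the ring light's power box fully down to turn the light on, then push the long bar key on the control pad down until it stays in (it locks the white balance under that light), and only then press the large round key beside it all the way in and let it spring back. Only press: do not lift, tip or shove the pad, the power box or anything else on the bench, and leave the dimmer knob and the two small square keys alone.

Things in the scene. Friction and masses are not known exactly. Their poses are not given: they have to be found in the camera images.
- light_box: ring-light power box, loose on rubber feet: grey box 130 (its x) x 120 (its y) x 58 mm high, 0.95 kg. Origin: centre of its underside; z up. On its flat top, both at x = 0: the rocker switch at y = -30 mm and the dimmer knob at y = +30 mm. It may stand turned up to 0.35 rad
- light_rocker (a joint): black V-shaped rocker switch on the box, 40 (box x) x 26 mm. Pivot along box y, 63 mm above the bench, at box x = 0, y = -30 mm. 0 (off): near (-x) half level, far (+x) half with a white dash raised, its end 6 mm above the pivot. 0.32 rad (on): far half level, 5 mm above the box top, near half raised. Stiff (3 N at the end, 5 N at mid-half); stays where left
- rocker_on (a point): point on the face of the rocker's far half, the half to press, 12 mm from the pivot line; moves with the rocker (67 mm above the bench when off, 63 mm when on)
- dimmer: dimmer knob on the same box: black round knob 27 mm across, 16 mm tall, top 75 mm above the bench; origin: centre of its underside. Not to be touched
- pad: camera control pad, loose on rubber feet: flat grey housing 120 (its x) x 190 (its y) x 32 mm high, 0.8 kg, turned up to 0.35 rad. Origin: centre of its underside; z up. Black keys on top: large round at x = 0, y = -60 mm; long bar at x = -28, y = +35 mm (tops 40 mm above the bench); two small square at x = +32, y = +15 and +60 mm. Dark display at x = +37, y = -27 mm
- lock_key (a joint): the long bar key (white-balance lock): 20 (pad x) x 56 (pad y) mm. Value: how far it is in, 0 to 5 mm; slides under about 3 N and stays in where it is left; fully in, it still stands 3 mm out
- lock_top (a point): centre of the top of the long bar key; moves with it
- capture_key (a joint): the large round key (takes the picture): 32 mm across. Value: how far it is in, 0 to 5 mm; spring-loaded, 1.5 N to start and 5 N fully in, springs back when let go
- capture_top (a point): centre of the top of the large round key; moves with it
- small_key_r (a joint): the small square key nearer the pad's middle, 14 mm, top 37 mm above the bench; value: how far in, 0 to 5 mm, spring, 3 N fully in. Not to be pressed
- small_key_l (a joint): the other small square key, the same kind. Not to be pressed
- sample: the machined steel block to be pictured, 45 x 30 x 16 mm, loose on the round black stage under the lens of the fixed inspection camera (white base 240 x 200 mm, 340 mm tall, to the robot's right beyond the work); origin: centre of its underside, 25 mm above the bench. It must stay as it lies
- block_a: loose bystander: machined steel block 45 x 30 x 16 mm; origin: centre of its underside; beyond the pad
- block_b: loose bystander: machined steel block 45 x 30 x 16 mm; origin: centre of its underside; in front of the power box
- block_c: loose bystander: machined steel block 45 x 30 x 16 mm; origin: centre of its underside; far back on the bench
- ring_gauge: loose bystander: steel ring, 60 mm outside, 32 mm bore, 20 mm high; origin: centre of its underside; beyond the power box
- plug_gauge: loose bystander: steel plug gauge standing upright, 26 mm foot, 58 mm tall; origin: centre of its underside; left of the pad
- marker: loose bystander: marker pen lying flat, about 133 mm long, 16 mm thick; in front of the pad
- wrench: loose bystander: steel spanner lying flat, 170 mm long; far back on the bench
Not all that is in view belongs to the job. What is meant by the light_box is not orange or turquoise, and is the smaller of those in its own colour.

How it is judged:
By the outcome, as a careful person would: the job done as asked, in the order asked, and still so for the second after the job is handed in, with the robot touching nothing.
It also fails if it takes over 51 s, if anything falls off the work surface, if the arm or the gripper's body presses on something with over 40 N, if the wrist force passes 120 N, or if a joint passes its speed limit or range.

### The arm

A 6-joint arm with a two-finger parallel gripper is mounted at the origin on the work surface. World frame = base frame: x ahead of the robot, y to its left, z up, the work surface at z = 0. Lengths are in m, angles in rad, forces in N, time in s.
With the tool pointing down it reaches from about 0.35 to 0.725 m from the base axis. Payload 6 kg.
Tool frame: the origin (TCP) lies midway between the tips of the shut fingers; the grasp point (between the pads) lies 19 mm behind it; z points along the fingers, x is the direction in which the jaws open and shut, and the axes are right-handed (so a half turn about z gives the same grasp; the last joint's range is limited). The gripper opens to 85 mm and grips with 20 to 120 N. Pads are 22 mm wide; open, the fingers measure 114 mm over their backs; the gripper's body (76 mm by 85 mm) begins 54 mm behind the grasp point. The pads swing forward as they close: fully open they stand 13 mm farther back than shut.
Start: joints at [-0.809, 0.04, 0.085, 0, -1.615, -0.334], TCP at [0.249, -0.546, 0.231] pointing down, gripper open.
Joint ranges: [-2.56, 2.56], [-1.29, 2.01], [-1.08, 1.49], [-3.29, 1.98], [-2.81, -0.18], [-2.99, 2.99]. Speed limits (rad/s): [2.57, 2.57, 3.01, 3.14, 3.14, 3.14].

### API

Orientations are given as a 3x3 rotation matrix whose columns are the frame's x, y, z axes.
In Python, from plant import manip gives the robot as it stands. The module is installed in compiled form; this text tells all that it offers.
- The arm moves only by the tool carry_out, never from a script. Its argument "moves" is a list of rows, each an object with "rot": the turn, a rotation vector about the tool's x, y, z in degrees, a list of three; "dp": the shift along the tool's x, y, z in cm, a list of three; "claw": the closure in counts, from 0 (fully open) to 255 (shut). A call has 1 to 12 rows; each row is the pose to reach, as a shift and turn from the pose commanded when the call began, along the tool's axes at that moment; what a row does not reach only later rows make up. A row lasts 1/12 s, in which the tool goes at most 41.7 mm and 7.16 degrees, less where a joint would pass 70% of its speed; a pose out of reach is approached as far as the arm can. A call with a gripper value outside its range is refused whole. The fingers move at their own pace and stop on an object; "grip_force" is the grip in N (left out, the last holds). Time passes only in rows, so rows that repeat a pose let the fingers close. It gives the time, the measured TCP pose, the force and the opening at its end, in the units of the state.
- manip.state(): the state, without advancing time (a new reading comes with each control period).
- manip.capture(name): name is "scene" or "top"; returns a dict with "img" (480x640x3 uint8, red, green, blue), "fx", "fy", "cx", "cy" (pixels), "k1" (the pictures are not rectified: a ray, as slopes to the right and down, at radius r is drawn at 1 + k1 r^2 times it, then the intrinsics apply), "rvec" (rotation vector, rad) and "tvec" (3), from world to camera coordinates, as OpenCV has them. Camera axes: x right, y down, z forward; pixel columns grow to the right and rows downward; lengths in m; the calibration is good to about 2 mm. A picture is of the moment at which its call begins. There is no depth.
- manip.sign_off(): hands the job in, once; it reports no verdict.
The state is a dict: "t": time; "joint_pos": joint angles; "joint_velocities": joint speeds; "tau": joint torques, N m; "position": TCP position; "orientation": TCP orientation; "contact_force": force on the tool from outside, world axes, zero at the start; "torque": the same for the moment, N m; "width": finger opening in m.
Only numpy, scipy, OpenCV 4.12 (cv2) and the standard library are available. Lean on these libraries where they do the work, as an engineer would, in place of code of your own. Each camera call takes 0.05 s, during which the arm holds its last target. There are 200 camera calls.

## Working session

There is one attempt and no reset: what is moved stays moved. The work goes in short steps, Python scripts to look and compute and a tool call to move; the robot and the scene stay as the last step left them, time stands still between calls to the robot, and variables do not carry over. Pictures are saved under pics/ and viewed, about 8 in all and at most 12, crops included, and the job is handed in when it is done.

Besides the shell and the picture viewer there is one more tool, called after ">>>" as a command line: name --argument value ..., lists and objects as JSON in quotes. carry_out: Moves the arm, as the interface text tells. Its arguments: {"type":"object","properties":{"moves":{"type":"array"},"grip_force":{"type":"number"}},"required":["moves"]}

```bash
mkdir -p pics
python3 - <<'E'
from plant import manip
import cv2,pickle
for n in("scene","top"):
    c=manip.capture(n);cv2.imwrite(f"pics/{n}0.png",c["img"][:,:,::-1]);pickle.dump(c,open(n+"0.pkl","wb"))
    print({k:v for k,v in c.items() if k!="img"})
print(manip.state())
E
```

```text
{'fx': 456.7410099402686, 'fy': 456.7410099402686, 'cx': 319.060195218528, 'cy': 235.97314333253965, 'k1': -0.11898848987057688, 'rvec': array([ 2.16068411,  1.53494357, -0.42883522]), 'tvec': array([-0.09999067, -0.38949302,  1.28182107])}
{'fx': 472.8724237710269, 'fy': 472.8724237710269, 'cx': 323.6975471507025, 'cy': 242.47134065409742, 'k1': 0.002404855401059085, 'rvec': array([ 2.21194044, -2.17072667,  0.10604199]), 'tvec': array([-0.09628273,  0.53521247,  1.05956227])}
{'t': 0.1, 'joint_pos': array([-8.09286938e-01,  4.07997312e-02,  8.39155647e-02, -3.84244261e-04,
       -1.61548690e+00, -3.33687352e-01]), 'joint_velocities': array([-0.00037639, -0.00135698,  0.00189958,  0.00332923, -0.00131289,
        0.00097896]), 'tau': array([-3.51487361e-03, -3.69350123e+01,  3.48285306e+01,  6.95179045e+00,
       -4.47066661e-03,  1.01977128e-05]), 'position': array([ 0.24887155, -0.54563898,  0.23035893]), 'orientation': array([[-4.14904813e-01,  9.09864464e-01, -8.08755714e-04],
       [ 9.09863392e-01,  4.14905573e-01,  1.40465730e-03],
       [ 1.61360501e-03, -1.53058143e-04, -9.99998686e-01]]), 'contact_force': array([-0.66268918,  0.56304378,  0.34240797]), 'torque': array([-0.02162352, -0.02962524,  0.01086581]), 'width': 0.08487090193281063}
```

View pics/scene0.png

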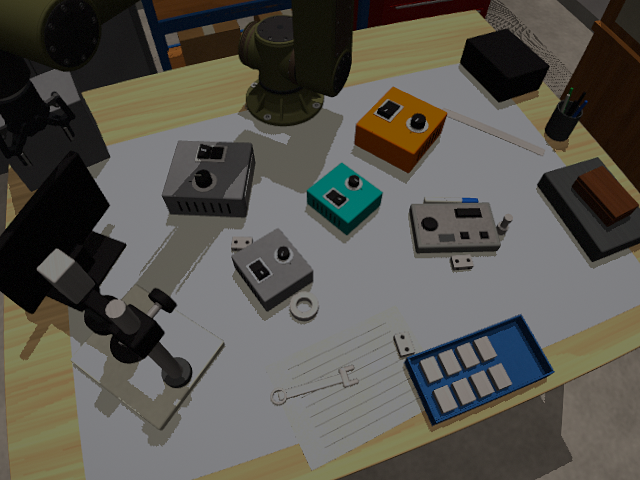

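View pics/top0.png

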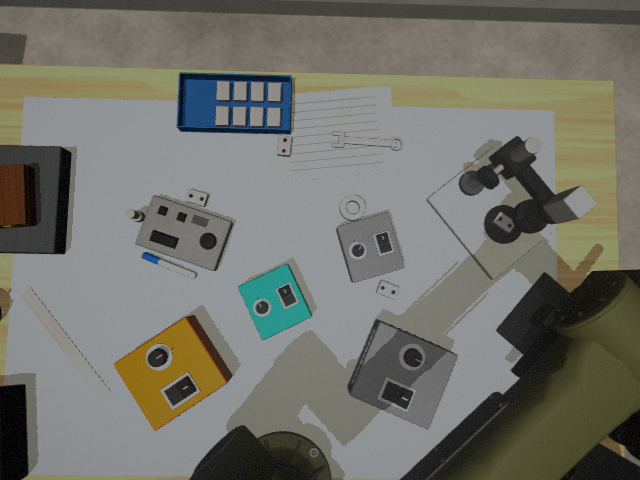

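The top view shows four boxes that could be the light box: orange (175,372), turquoise (275,301), large grey (403,373) and small grey (370,246). I choose the small grey one, which has the ring beyond it and a block in front. Its rocker is at about (383,243) and its knob at (358,250). The pad is at (186,232), with the round key at (208,241) and the bar key at (164,240). Next I'll measure these and check them in a crop.

```bash
cat > h.py <<'E'
import numpy as np,cv2,pickle
def ray(c,px,z):
    K=np.array([[c["fx"],0,c["cx"]],[0,c["fy"],c["cy"]],[0,0,1]]);d=np.array([c["k1"],0,0,0,0])
    n=cv2.undistortPoints(np.array(px,float).reshape(-1,1,2),K,d).reshape(-1,2)
    R=cv2.Rodrigues(c["rvec"])[0];o=-R.T@c["tvec"]
    v=np.c_[n,np.ones(len(n))]@R
    return o+v*((z-o[2])/v[:,2])[:,None]
def blobs(c,roi,thr,z,amin=40):
    x0,y0,x1,y1=roi;g=cv2.cvtColor(c["img"],cv2.COLOR_RGB2GRAY)[y0:y1,x0:x1]
    n,l,s,ce=cv2.connectedComponentsWithStats((g<thr).astype(np.uint8))
    for i in range(1,n):
        if s[i,4]>=amin:
            p=ce[i]+[x0,y0];r=cv2.minAreaRect(np.argwhere(l==i)[:,::-1].astype(np.float32))
            print(np.round(p,1),s[i,:].tolist(),"rect",np.round(r[1],1),round(r[2],1),"world",np.round(ray(c,[p],z)[0],4))
E
python3 - <<'E'
from h import *
T=pickle.load(open("top0.pkl","rb"));S=pickle.load(open("scene0.pkl","rb"))
print("top pad");blobs(T,(138,195,232,270),60,.040,25)
print("top box");blobs(T,(345,225,400,270),60,.064,25)
print("scene pad");blobs(S,(412,203,498,245),40,.040,20)
print("scene box");blobs(S,(240,240,305,283),40,.064,20)
a=T["img"][185:285,120:240];b=T["img"][185:285,320:420];c=S["img"][195:265,400:520];d=S["img"][225:315,225:325]
f=lambda i:cv2.resize(i,(400,300),interpolation=cv2.INTER_CUBIC)
cv2.imwrite("pics/crop1.png",np.vstack([np.hstack([f(a),f(b)]),np.hstack([f(c),f(d)])])[:,:,::-1])
E
```

```text
top pad
[162.6 210.3] [20, 11, 10, 10, 72] rect [8.2 8.2] 18.4 world [0.6008 0.2768 0.04  ]
[141.9 217. ] [0, 17, 7, 10, 29] rect [4.4 9.8] 18.4 world [0.5848 0.322  0.04  ]
[181.4 216.5] [39, 17, 10, 10, 70] rect [8.2 8.2] 21.8 world [0.5876 0.2343 0.04  ]
[223.2 246.5] [77, 27, 17, 48, 105] rect [ 2.2 49.6] 19.7 world [0.522  0.1386 0.04  ]
[163.8 238.8] [12, 35, 29, 19, 308] rect [27.2 11.1] 18.4 world [0.5368 0.2714 0.04  ]
[207.8 240.7] [62, 38, 17, 17, 220] rect [16.3 15.6] 45.0 world [0.5345 0.1735 0.04  ]
[151.7 255.2] [6, 57, 17, 7, 29] rect [16.7  1.8] 23.2 world [0.4996 0.2965 0.04  ]
top box
[383.5 242.3] [31, 8, 16, 19, 179] rect [18.  10.8] 72.9 world [ 0.5366 -0.217   0.064 ]
[357.5 250.4] [8, 20, 11, 11, 89] rect [10. 10.] 90.0 world [ 0.5177 -0.1599  0.064 ]
scene pad
[467.6 212.6] [42, 5, 28, 10, 231] rect [ 9. 27.] 90.0 world [0.5403 0.2757 0.04  ]
[413.6 231.5] [0, 12, 5, 30, 66] rect [29.3  2.5] 80.5 world [0.5459 0.1348 0.04  ]
[429.2 223.8] [9, 14, 17, 14, 176] rect [13. 16.] 90.0 world [0.5389 0.177  0.04  ]
[464.1 235. ] [48, 29, 9, 7, 55] rect [6. 8.] 90.0 world [0.5913 0.2381 0.04  ]
[483.5 234.6] [67, 29, 10, 7, 50] rect [6.2 8.3] 81.9 world [0.6048 0.2806 0.04  ]
scene box
[283. 253.] [38, 7, 11, 13, 116] rect [12. 10.] 90.0 world [ 0.5176 -0.1554  0.064 ]
[258.9 269.9] [9, 21, 21, 20, 208] rect [18.8 12.4] 53.1 world [ 0.5394 -0.213   0.064 ]
[243.7 276.8] [0, 30, 10, 13, 45] rect [15.   3.1] 54.5 world [ 0.5444 -0.2462  0.064 ]
[301.1 280.4] [56, 37, 9, 6, 32] rect [5. 8.] 90.0 world [ 0.5895 -0.1396  0.064 ]
```

View pics/crop1.png

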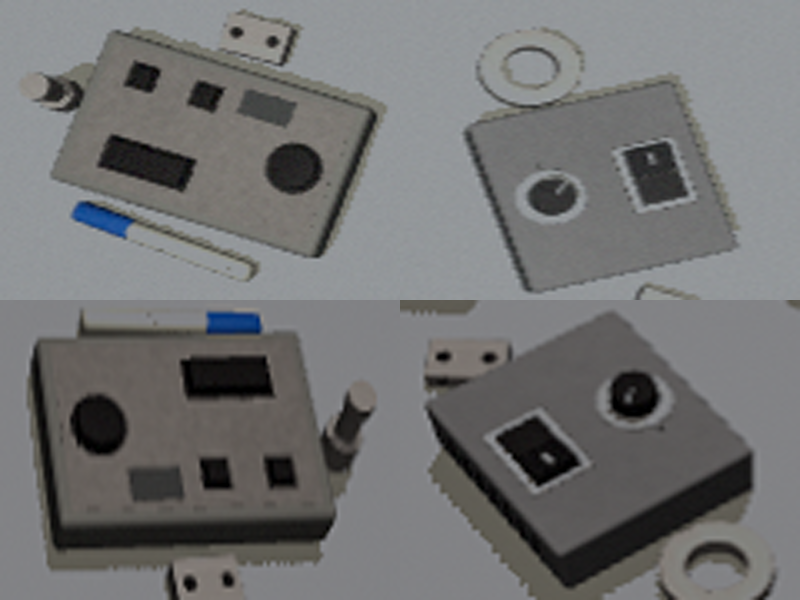

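The crop confirms the small grey box. Its rocker has the white dash on the far half, and the pad layout matches the description. The two views agree to about 4 mm. Box yaw is about +0.29 and pad yaw about -0.305. Next I work out the hover move.

```bash
cat > go.py <<'E'
import numpy as np,sys
from scipy.spatial.transform import Rotation as Ro
from plant import manip
def go(p,xang):
    s=manip.state();R=s["orientation"];P=s["position"]
    x=np.array([np.cos(xang),np.sin(xang),0]);z=np.array([0,0,-1.]);G=np.c_[x,np.cross(z,x),z]
    print("t",round(s["t"],2),"pos",P.round(4),"F",s["contact_force"].round(2),"w",round(s["width"],4),"dp cm",(R.T@(np.array(p)-P)*100).round(2),"rot",np.degrees(Ro.from_matrix(R.T@G).as_rotvec()).round(2))
if __name__=="__main__":
    a=list(map(float,sys.argv[1:]));go(a[:3],a[3])
E
python3 go.py .5523 -.2106 .11 1.861
```

```text
t 0.1 pos [ 0.2489 -0.5456  0.2304] F [-0.66  0.56  0.34] w 0.0849 dp cm [17.88 41.51 12.06] rot [-0.02 -0.09  7.89]
```

>>> carry_out --moves '[{"rot":[0,-0.1,4],"dp":[9,21,1],"claw":255},{"rot":[0,-0.1,7.9],"dp":[9,21,1],"claw":255},{"rot":[0,-0.1,7.9],"dp":[9,21,1],"claw":255},{"rot":[0,-0.1,7.9],"dp":[9,21,1],"claw":255},{"rot":[0,-0.1,7.9],"dp":[9,21,1],"claw":255},{"rot":[0,-0.1,7.9],"dp":[9,21,1],"claw":255},{"rot":[0,-0.1,7.9],"dp":[17.9,41.5,5],"claw":255},{"rot":[0,-0.1,7.9],"dp":[17.9,41.5,5],"claw":255},{"rot":[0,-0.1,7.9],"dp":[17.9,41.5,5],"claw":255},{"rot":[0,-0.1,7.9],"dp":[17.9,41.5,5],"claw":255},{"rot":[0,-0.1,7.9],"dp":[17.9,41.5,8],"claw":255},{"rot":[0,-0.1,7.9],"dp":[17.9,41.5,12],"claw":255}]' --grip_force 20

```text
t: 1.1
position: [0.5506, -0.2145, 0.1329]
orientation: [[-0.289, 0.957, 0.007], [0.957, 0.289, -0.003], [-0.005, 0.006, -1.0]]
contact_force: [1.2, -0.9, 0.3]
width: 0.0
```

```bash
python3 - <<'E'
from h import *
from plant import manip
T=manip.capture("top");S=manip.capture("scene")
f=lambda i:cv2.resize(i,(400,300),interpolation=cv2.INTER_CUBIC)
cv2.imwrite("pics/hov1.png",np.hstack([f(T["img"][185:285,310:430]),f(S["img"][215:315,220:340])])[:,:,::-1])
E
python3 go.py .5523 -.2106 .075 1.861
```

```text
t 1.2 pos [ 0.5448 -0.2134  0.122 ] F [-2.5  -0.81 -1.87] w 0.0001 dp cm [0.02 0.84 4.69] rot [-0.56 -0.32  0.15]
```

View pics/hov1.png

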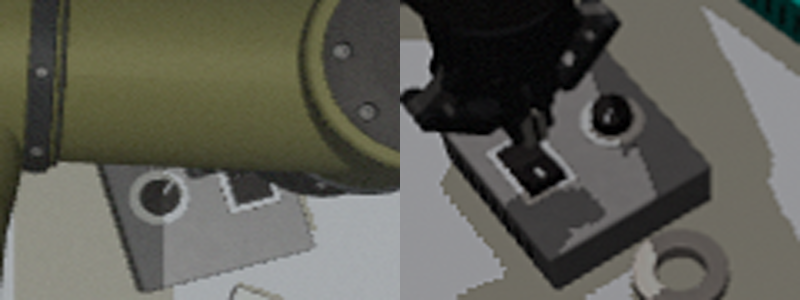

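The gripper hovers just above the rocker. The dash is visible at about (542,172) in the right crop, and the knob is clear of the gripper. The arm was still settling when the picture was taken.

>>> carry_out --moves '[{"rot":[0,0,0],"dp":[0,0,0],"claw":255},{"rot":[0,0,0],"dp":[0,0,0],"claw":255},{"rot":[0,0,0],"dp":[0,0,0],"claw":255}]'

```text
t: 1.45
position: [0.5472, -0.2182, 0.1327]
orientation: [[-0.285, 0.959, 0.004], [0.959, 0.285, -0.003], [-0.004, 0.003, -1.0]]
contact_force: [-0.5, -0.2, 0.3]
width: -0.0003
```

```bash
python3 go.py .5523 -.2106 .075 1.861
```

```text
t 1.45 pos [ 0.5472 -0.2182  0.1327] F [-0.46 -0.24  0.26] w -0.0003 dp cm [0.6  0.69 5.77] rot [ 0.17  0.21 -0.07]
```

>>> carry_out --moves '[{"rot":[0.2,0.2,0],"dp":[0.6,0.7,1.5],"claw":255},{"rot":[0.2,0.2,0],"dp":[0.6,0.7,3],"claw":255},{"rot":[0.2,0.2,0],"dp":[0.6,0.7,4.5],"claw":255},{"rot":[0.2,0.2,0],"dp":[0.6,0.7,5.5],"claw":255},{"rot":[0.2,0.2,0],"dp":[0.6,0.7,5.8],"claw":255},{"rot":[0.2,0.2,0],"dp":[0.6,0.7,5.8],"claw":255},{"rot":[0.2,0.2,0],"dp":[0.6,0.7,5.8],"claw":255}]'

```text
t: 2.03
position: [0.5522, -0.2097, 0.0733]
orientation: [[-0.286, 0.958, -0.002], [0.958, 0.286, 0.0], [0.001, -0.002, -1.0]]
contact_force: [1.1, -0.4, -0.4]
width: -0.0
```

```bash
python3 - <<'E'
from h import *
from plant import manip
S=manip.capture("scene");x=S["img"][235:295,235:315]
cv2.imwrite("pics/hov2.png",cv2.resize(x,(640,480),interpolation=cv2.INTER_CUBIC)[:,:,::-1])
E
python3 go.py .5523 -.2106 .062 1.861
```

```text
t 2.08 pos [ 0.5523 -0.2097  0.0735] F [ 0.49 -0.48  0.21] w 0.0003 dp cm [-0.09 -0.02  1.15] rot [-0.11 -0.04 -0.03]
```

View pics/hov2.png

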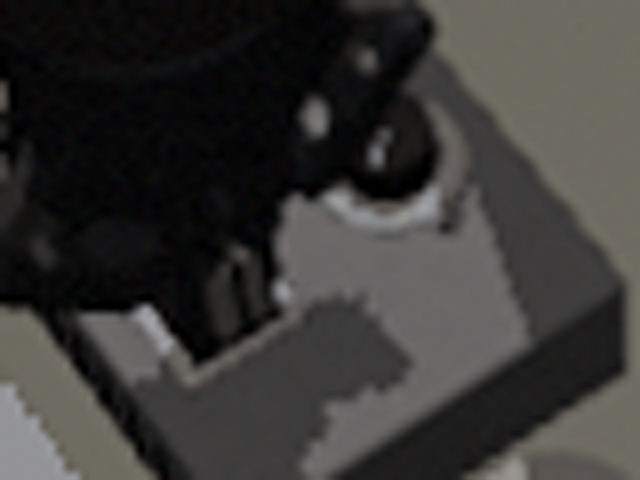

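The tip is over the far half of the rocker, and the gripper's knuckle stays above and beside the knob. I press down slowly, about 1.5 mm farther from the knob.

>>> carry_out --moves '[{"rot":[0,0,0],"dp":[-0.15,0,0.3],"claw":255},{"rot":[0,0,0],"dp":[-0.15,0,0.5],"claw":255},{"rot":[0,0,0],"dp":[-0.15,0,0.7],"claw":255},{"rot":[0,0,0],"dp":[-0.15,0,0.85],"claw":255},{"rot":[0,0,0],"dp":[-0.15,0,1.0],"claw":255},{"rot":[0,0,0],"dp":[-0.15,0,1.0],"claw":255},{"rot":[0,0,0],"dp":[-0.15,0,1.0],"claw":255}]'

```text
t: 2.67
position: [0.553, -0.2109, 0.063]
orientation: [[-0.286, 0.958, -0.002], [0.958, 0.286, 0.0], [0.001, -0.001, -1.0]]
contact_force: [4.7, -0.2, 4.7]
width: 0.0002
```

```bash
python3 go.py .5523 -.2106 .062 1.861
```

```text
t 2.67 pos [ 0.553  -0.2109  0.063 ] F [ 4.71 -0.21  4.73] w 0.0002 dp cm [ 0.05 -0.06  0.11] rot [-0.08 -0.03  0.01]
```

>>> carry_out --moves '[{"rot":[0,0,0],"dp":[0,0,0.05],"claw":255},{"rot":[0,0,0],"dp":[0,0,0.1],"claw":255},{"rot":[0,0,0],"dp":[0,0,0.1],"claw":255},{"rot":[0,0,0],"dp":[0,0,0.1],"claw":255}]'

```text
t: 3.0
position: [0.5531, -0.2109, 0.063]
orientation: [[-0.286, 0.958, -0.001], [0.958, 0.286, -0.0], [0.0, -0.001, -1.0]]
contact_force: [2.4, 2.5, 9.2]
width: 0.0003
```

```bash
python3 go.py .5523 -.2106 .062 1.861
```

```text
t 3.0 pos [ 0.5531 -0.2109  0.063 ] F [2.4  2.51 9.18] w 0.0003 dp cm [ 0.06 -0.07  0.1 ] rot [-0.06 -0.01  0.01]
```

The position stays at 63 mm while the force rises, so the rocker is on its stop. I add a little more force, then lift.

>>> carry_out --moves '[{"rot":[0,0,0],"dp":[0,0,0.1],"claw":255},{"rot":[0,0,0],"dp":[0,0,0.1],"claw":255},{"rot":[0,0,0],"dp":[0,0,0.1],"claw":255}]'

```text
t: 3.25
position: [0.5531, -0.211, 0.0629]
orientation: [[-0.287, 0.958, -0.001], [0.958, 0.287, -0.0], [-0.0, -0.001, -1.0]]
contact_force: [0.8, 2.1, 14.3]
width: -0.0002
```

>>> carry_out --moves '[{"rot":[0,0,0],"dp":[0,0,-0.5],"claw":255},{"rot":[0,0,0],"dp":[0,0,-2],"claw":255},{"rot":[0,0,0],"dp":[0,0,-5],"claw":255},{"rot":[0,0,0],"dp":[0,0,-8],"claw":255},{"rot":[0,0,0],"dp":[0,0,-8],"claw":255},{"rot":[0,0,0],"dp":[0,0,-8],"claw":255},{"rot":[0,0,0],"dp":[0,0,-8],"claw":255}]'

```text
t: 3.83
position: [0.5513, -0.2105, 0.1386]
orientation: [[-0.286, 0.958, -0.007], [0.958, 0.286, 0.002], [0.004, -0.006, -1.0]]
contact_force: [-0.3, 0.1, -0.3]
width: -0.0001
```

```bash
python3 - <<'E'
from h import *
from plant import manip
S=manip.capture("scene");x=S["img"]
a=cv2.resize(x[225:300,225:325],(400,300),interpolation=cv2.INTER_CUBIC)
cv2.imwrite("pics/rock.png",np.hstack([a,cv2.resize(x,(400,300))])[:,:,::-1])
E
python3 go.py .5385 .2735 .12 1.266
```

```text
t 3.88 pos [ 0.5512 -0.2105  0.1381] F [-0.56  0.22 -0.91] w -0.0002 dp cm [46.74 12.62  1.91] rot [-0.45 -0.11 34.06]
```

View pics/rock.png

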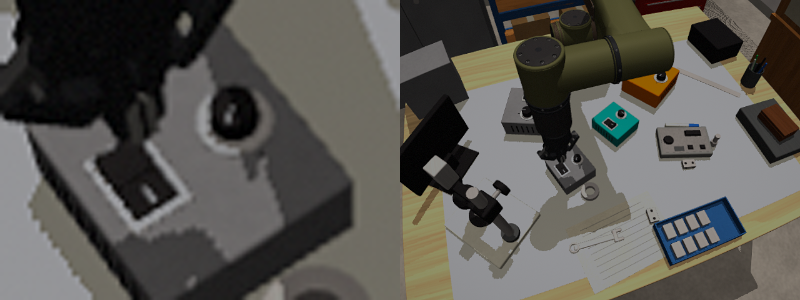

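The rocker's far half now lies level with the dash facing up, and the box hasn't moved. Now I cross to above the bar key.

>>> carry_out --moves '[{"rot":[-0.4,-0.1,7],"dp":[4,1.1,0],"claw":255},{"rot":[-0.4,-0.1,14],"dp":[8,2.2,0],"claw":255},{"rot":[-0.4,-0.1,21],"dp":[12,3.3,0],"claw":255},{"rot":[-0.4,-0.1,28],"dp":[16,4.4,0],"claw":255},{"rot":[-0.4,-0.1,34],"dp":[20,5.5,0],"claw":255},{"rot":[-0.4,-0.1,34],"dp":[24,6.6,0],"claw":255},{"rot":[-0.4,-0.1,34],"dp":[28,7.7,0],"claw":255},{"rot":[-0.4,-0.1,34],"dp":[32,8.8,0],"claw":255},{"rot":[-0.4,-0.1,34],"dp":[36,9.8,0],"claw":255},{"rot":[-0.4,-0.1,34],"dp":[40,10.8,0],"claw":255},{"rot":[-0.4,-0.1,34],"dp":[44,11.8,0],"claw":255},{"rot":[-0.4,-0.1,34],"dp":[46.7,12.6,1],"claw":255}]'

```text
t: 4.88
position: [0.5391, 0.2702, 0.1318]
orientation: [[0.298, 0.954, 0.003], [0.954, -0.298, -0.001], [-0.0, 0.004, -1.0]]
contact_force: [2.2, 0.6, 0.6]
width: -0.0002
```

>>> carry_out --moves '[{"rot":[0,0,0],"dp":[0,0,0],"claw":255},{"rot":[0,0,0],"dp":[0,0,0],"claw":255},{"rot":[0,0,0],"dp":[0,0,0],"claw":255}]'

```text
t: 5.13
position: [0.539, 0.2677, 0.13]
orientation: [[0.298, 0.954, 0.001], [0.954, -0.298, -0.003], [-0.003, 0.002, -1.0]]
contact_force: [0.6, -0.3, 0.6]
width: 0.0002
```

```bash
python3 go.py .5385 .2735 .045 1.266;  python3 - <<'E'
from h import *
from plant import manip
S=manip.capture("scene")
blobs(S,(240,240,305,283),40,.064,20)
x=S["img"]
cv2.imwrite("pics/rock2.png",np.hstack([cv2.resize(i,(400,300),interpolation=cv2.INTER_CUBIC) for i in (x[225:300,225:325],x[185:260,400:520])])[:,:,::-1])
E
```

```text
t 5.13 pos [0.539  0.2677 0.13  ] F [ 0.61 -0.26  0.63] w 0.0002 dp cm [ 0.56 -0.24  8.5 ] rot [0.09 0.16 0.1 ]
[282.9 253.1] [38, 7, 11, 13, 115] rect [12. 10.] 90.0 world [ 0.5177 -0.1555  0.064 ]
[258.1 268.8] [9, 19, 20, 21, 204] rect [18.5 12.2] 55.0 world [ 0.5363 -0.2139  0.064 ]
[243.7 276.9] [0, 30, 10, 13, 44] rect [15.  3.] 53.1 world [ 0.5447 -0.2462  0.064 ]
[301.2 280.4] [56, 37, 9, 6, 31] rect [5. 8.] 90.0 world [ 0.5897 -0.1395  0.064 ]
```

View pics/rock2.png

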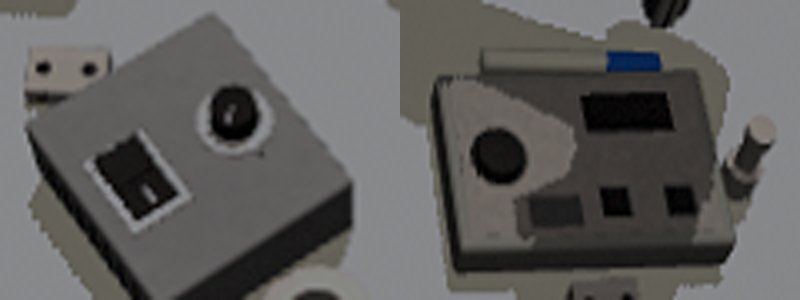

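The rocker is thrown: the dash half is level and the near half is raised. The knob and box haven't moved. The pad is as before. I descend on the bar key, slightly to the right of its centre to stay clear of the plug gauge.

>>> carry_out --moves '[{"rot":[0.1,0.2,0.1],"dp":[-0.2,-0.2,2],"claw":255},{"rot":[0.1,0.2,0.1],"dp":[-0.2,-0.2,4],"claw":255},{"rot":[0.1,0.2,0.1],"dp":[-0.2,-0.2,6],"claw":255},{"rot":[0.1,0.2,0.1],"dp":[-0.2,-0.2,7.5],"claw":255},{"rot":[0.1,0.2,0.1],"dp":[-0.2,-0.2,8.4],"claw":255},{"rot":[0.1,0.2,0.1],"dp":[-0.2,-0.2,8.4],"claw":255},{"rot":[0.1,0.2,0.1],"dp":[-0.2,-0.2,8.4],"claw":255},{"rot":[0.1,0.2,0.1],"dp":[-0.2,-0.2,8.4],"claw":255}]'

```text
t: 5.85
position: [0.5383, 0.2667, 0.0492]
orientation: [[0.301, 0.954, 0.004], [0.954, -0.301, 0.004], [0.005, 0.003, -1.0]]
contact_force: [0.6, -1.1, -0.4]
width: -0.0002
```

```bash
python3 go.py .536 .266 .035 1.266;  python3 - <<'E'
from h import *
from plant import manip
x=manip.capture("scene")["img"][175:265,400:520]
cv2.imwrite("pics/bar.png",cv2.resize(x,(640,480),interpolation=cv2.INTER_CUBIC)[:,:,::-1])
E
```

```text
t 5.85 pos [0.5383 0.2667 0.0492] F [ 0.64 -1.06 -0.4 ] w -0.0002 dp cm [-0.15 -0.2   1.42] rot [ 0.17 -0.29 -0.05]
```

View pics/bar.png

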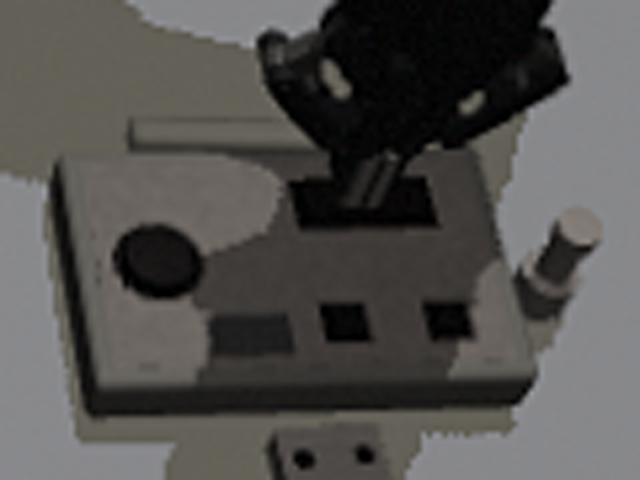

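The tip is centred over the bar key, at about (370,200) in the crop, and clear of the plug gauge. Press.

>>> carry_out --moves '[{"rot":[0,-0.2,0],"dp":[-0.1,-0.1,0.5],"claw":255},{"rot":[0,-0.2,0],"dp":[-0.1,-0.1,0.8],"claw":255},{"rot":[0,-0.2,0],"dp":[-0.1,-0.1,1.1],"claw":255},{"rot":[0,-0.2,0],"dp":[-0.1,-0.1,1.3],"claw":255},{"rot":[0,-0.2,0],"dp":[-0.1,-0.1,1.5],"claw":255},{"rot":[0,-0.2,0],"dp":[-0.1,-0.1,1.5],"claw":255},{"rot":[0,-0.2,0],"dp":[-0.1,-0.1,1.5],"claw":255}]'

```text
t: 6.48
position: [0.5365, 0.2665, 0.035]
orientation: [[0.3, 0.954, 0.003], [0.954, -0.3, -0.0], [0.0, 0.003, -1.0]]
contact_force: [-7.2, -0.5, 13.6]
width: 0.0004
```

>>> carry_out --moves '[{"rot":[0,0,0],"dp":[0,0,0.1],"claw":255},{"rot":[0,0,0],"dp":[0,0,0.1],"claw":255},{"rot":[0,0,0],"dp":[0,0,0.1],"claw":255}]'

```text
t: 6.73
position: [0.5365, 0.2665, 0.035]
orientation: [[0.3, 0.954, 0.003], [0.954, -0.3, -0.0], [0.001, 0.003, -1.0]]
contact_force: [-9.2, -2.2, 17.7]
width: 0.0001
```

>>> carry_out --moves '[{"rot":[0,0,0],"dp":[0,0,-0.5],"claw":255},{"rot":[0,0,0],"dp":[0,0,-2],"claw":255},{"rot":[0,0,0],"dp":[0,0,-4],"claw":255},{"rot":[0,0,0],"dp":[0,0,-4],"claw":255},{"rot":[0,0,0],"dp":[0,0,-4],"claw":255},{"rot":[0,0,0],"dp":[0,0,-4],"claw":255}]'

```text
t: 7.23
position: [0.5358, 0.2661, 0.0707]
orientation: [[0.301, 0.954, 0.0], [0.954, -0.301, -0.001], [-0.001, 0.001, -1.0]]
contact_force: [0.1, 0.0, -0.6]
width: 0.0002
```

```bash
python3 - <<'E'
from h import *
from plant import manip
S=manip.capture("scene")
blobs(S,(412,203,498,245),40,.040,20)
x=S["img"][190:250,400:520]
E
python3 go.py .5367 .175 .075 1.266
```

```text
[469.1 204.2] [52, 0, 12, 4, 32] rect [ 3. 11.] 90.0 world [0.5204 0.2908 0.04  ]
[467.8 212.8] [42, 5, 28, 10, 247] rect [ 9. 27.] 90.0 world [0.5411 0.2758 0.04  ]
[413.6 231.5] [0, 12, 5, 30, 66] rect [29.3  2.5] 80.5 world [0.5459 0.1348 0.04  ]
[429.2 223.8] [9, 14, 17, 14, 177] rect [13.9 14.9] 71.6 world [0.5391 0.177  0.04  ]
[464.3 235. ] [48, 29, 10, 7, 61] rect [6. 9.] 90.0 world [0.5914 0.2384 0.04  ]
[483.4 234.3] [67, 28, 10, 8, 66] rect [9. 7.] 0.0 world [0.604  0.2806 0.04  ]
[446.4 237.3] [27, 31, 16, 8, 112] rect [ 7. 15.] 90.0 world [0.5835 0.1972 0.04  ]
t 7.28 pos [0.5356 0.266  0.0704] F [ 0.3   0.03 -0.43] w -0.0002 dp cm [-8.65  2.84 -0.45] rot [ 0.01  0.07 -0.04]
```

The pad didn't move, and the bar key stopped at exactly 35 mm, which is fully in. On to the round key.

>>> carry_out --moves '[{"rot":[0,0,0],"dp":[-3,1,-0.5],"claw":255},{"rot":[0,0,0],"dp":[-6,2,-0.5],"claw":255},{"rot":[0,0,0],"dp":[-8.6,2.8,-0.5],"claw":255},{"rot":[0,0,0],"dp":[-8.6,2.8,0.5],"claw":255},{"rot":[0,0,0],"dp":[-8.6,2.8,2],"claw":255},{"rot":[0,0,0],"dp":[-8.6,2.8,2.3],"claw":255},{"rot":[0,0,0],"dp":[-8.6,2.8,2.3],"claw":255},{"rot":[0,0,0],"dp":[-8.6,2.8,2.3],"claw":255},{"rot":[0,0,0],"dp":[-8.6,2.8,2.3],"claw":255}]'

```text
t: 8.03
position: [0.5374, 0.1762, 0.0492]
orientation: [[0.3, 0.954, 0.002], [0.954, -0.3, -0.0], [0.0, 0.002, -1.0]]
contact_force: [0.4, 0.4, 0.1]
width: -0.0
```

```bash
python3 go.py .5367 .175 .035 1.266;  python3 - <<'E'
from h import *
from plant import manip
x=manip.capture("scene")["img"][175:265,400:520]
cv2.imwrite("pics/rnd.png",cv2.resize(x,(640,480),interpolation=cv2.INTER_CUBIC)[:,:,::-1])
E
```

```text
t 8.03 pos [0.5374 0.1762 0.0492] F [0.43 0.43 0.11] w -0.0 dp cm [-0.14 -0.03  1.42] rot [ 0.12 -0.01  0.01]
```

View pics/rnd.png

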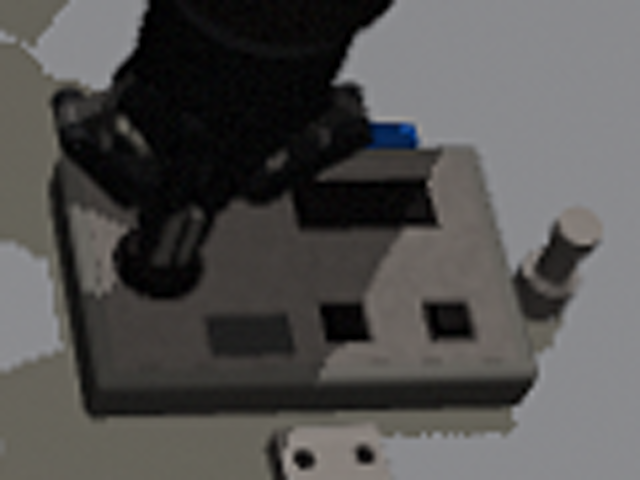

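The tip is centred over the round key, and the bar key now looks lower. I press fully in, then release.

>>> carry_out --moves '[{"rot":[0,0,0],"dp":[-0.1,0,0.5],"claw":255},{"rot":[0,0,0],"dp":[-0.1,0,0.8],"claw":255},{"rot":[0,0,0],"dp":[-0.1,0,1.1],"claw":255},{"rot":[0,0,0],"dp":[-0.1,0,1.3],"claw":255},{"rot":[0,0,0],"dp":[-0.1,0,1.5],"claw":255},{"rot":[0,0,0],"dp":[-0.1,0,1.6],"claw":255},{"rot":[0,0,0],"dp":[-0.1,0,1.6],"claw":255},{"rot":[0,0,0],"dp":[-0.1,0,1.6],"claw":255}]'

```text
t: 8.75
position: [0.5369, 0.175, 0.035]
orientation: [[0.3, 0.954, 0.002], [0.954, -0.3, -0.0], [0.0, 0.002, -1.0]]
contact_force: [-7.8, -0.2, 13.0]
width: 0.0001
```

The key is fully in: 35.0 mm at 13 N, well above the 5 N spring. Lift clear.

>>> carry_out --moves '[{"rot":[0,0,0],"dp":[0,0,-0.5],"claw":255},{"rot":[0,0,0],"dp":[0,0,-2],"claw":255},{"rot":[0,0,0],"dp":[0,0,-5],"claw":255},{"rot":[0,0,0],"dp":[0,0,-9],"claw":255},{"rot":[0,0,0],"dp":[-4,0,-12],"claw":255},{"rot":[0,0,0],"dp":[-8,0,-12],"claw":255},{"rot":[0,0,0],"dp":[-12,0,-12],"claw":255},{"rot":[0,0,0],"dp":[-14,0,-12],"claw":255},{"rot":[0,0,0],"dp":[-14,0,-12],"claw":255},{"rot":[0,0,0],"dp":[-14,0,-12],"claw":255},{"rot":[0,0,0],"dp":[-14,0,-12],"claw":255},{"rot":[0,0,0],"dp":[-14,0,-12],"claw":255}]'

```text
t: 9.75
position: [0.4947, 0.042, 0.1522]
orientation: [[0.3, 0.954, 0.001], [0.954, -0.3, -0.001], [-0.0, 0.001, -1.0]]
contact_force: [0.4, 0.8, -0.1]
width: 0.0001
```

Run:
```python
from h import *
from plant import manip
T=manip.capture("top");S=manip.capture("scene")
blobs(T,(138,195,232,270),60,.040,60);blobs(S,(412,203,498,245),40,.040,20)
f=lambda i:cv2.resize(i,(400,300),interpolation=cv2.INTER_CUBIC)
s=S["img"]
cv2.imwrite("pics/end.png",np.vstack([np.hstack([f(s[175:265,400:520]),f(s[225:315,225:345])]),np.hstack([f(s),f(T["img"])])])[:,:,::-1])
print(manip.state()["contact_force"])
```

```text
[162.6 210.3] [20, 11, 10, 10, 72] rect [8.2 8.2] 18.4 world [0.6008 0.2768 0.04  ]
[209.9 237.2] [49, 12, 45, 63, 1998] rect [62. 44.] 90.0 world [0.5422 0.1689 0.04  ]
[181.4 216.6] [39, 17, 10, 10, 69] rect [8.2 7.9] 18.4 world [0.5875 0.2342 0.04  ]
[159.5 240.7] [0, 35, 46, 28, 401] rect [19.1 52.2] 65.2 world [0.5323 0.2806 0.04  ]
[467.2 212.8] [42, 6, 28, 9, 218] rect [ 8. 27.] 90.0 world [0.5404 0.2746 0.04  ]
[413.8 231.3] [0, 11, 6, 31, 76] rect [30.4  2.8] 80.5 world [0.5456 0.1354 0.04  ]
[429.  223.7] [9, 14, 17, 14, 190] rect [13. 16.] 90.0 world [0.5386 0.1767 0.04  ]
[464.1 235. ] [48, 29, 9, 7, 55] rect [6. 8.] 90.0 world [0.5913 0.2381 0.04  ]
[483.5 234.6] [68, 29, 9, 7, 48] rect [6.1 7.8] 81.9 world [0.6049 0.2806 0.04  ]
[-0.01970747 -0.16300405 -0.79787036]
```

View pics/end.png

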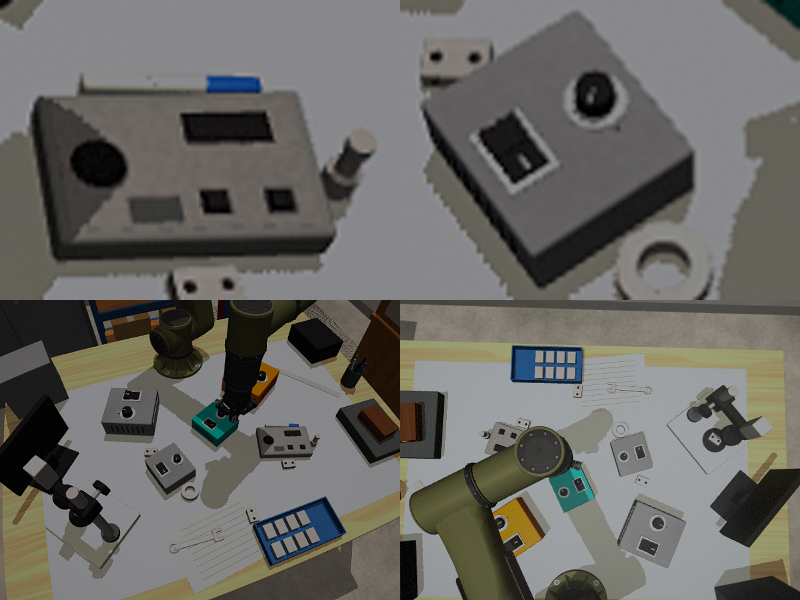

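The bar key is visibly lower, the round key is back up, the rocker is on and nothing has moved. The arm is clear of everything. Handing in.

```bash
python3 -c "
from plant import manip
print(manip.sign_off())"
```

```text
the job is handed in; nothing more can be done
None
```

I did the three presses in the order asked and handed the job in at about 9.9 s of the 51 s allowed; no verdict was reported.

1. **Light on:** I pressed the far half of the rocker on the small grey power box down to its stop, 63 mm above the bench, with about 14 N.
2. **White balance locked:** I pushed the long bar key to its stop, 35.0 mm above the bench (5 mm in), with about 18 N.
3. **Picture taken:** I pressed the large round key to its stop at 35.0 mm with about 13 N, then let it go.

**Last checks:** The final pictures show the rocker with its near half raised, the bar key lower and the round key back up. By the measured blob positions the pad and small keys are within about 1 mm of where they started. The power box and knob, last measured after the rocker press, had not moved either. By eye, none of the other items on the bench had moved. The arm stands clear and the force reading is near zero.

- **Sideways force:** Each press put some sideways force on the tool, up to about 9 N on the pad, but neither the pad nor the box shifted.
- **Ring light:** I could not see the ring light itself come on in the pictures, so "on" rests on the rocker's position.

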